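Level the mixer base and seat the whisk in its drive

ROBOT

A 6-joint arm with a two-finger parallel gripper is mounted at the origin on a cart in front of the work surface, level with it; the furniture and walls round the work are solid. World frame = base frame: x ahead of the robot, y to its left, z up, the work surface at z = 0. Lengths are in m, angles in rad, forces in N, time in s.
With the tool pointing down it reaches from about 0.35 to 0.775 m from the base axis. Payload 7.3 kg.
Tool frame: the origin (TCP) lies between the finger pads; the fingertips stand 8 mm ahead of it and the grasp point (between the pads) lies 11 mm behind it (robot.nose_length is the distance from the TCP to the fingertips, in m); z points along the fingers, y is the line along which they close (so a half turn about z gives the same grasp; the last joint's range is limited). The gripper opens to 92 mm and grips with 3 to 60 N. Pads are 19 mm wide; open, the fingers measure 130 mm over their backs; the gripper's body (75 mm by 190 mm) begins 47 mm behind the grasp point.
Start: joints at [-1.321, 0.342, 1.524, -0, 1.275, -0.146], TCP at [0.202, -0.484, 0.214] pointing down, gripper open.
Joint ranges: [-2.53, 2.53], [-0.77, 2.02], [0.04, 2.7], [-1, 4.14], [0.28, 2.66], [-3.11, 3.11]. Speed limits (rad/s): [2.57, 2.57, 3.14, 3.14, 3.14, 3.14].

INTERFACE

Orientations are given as [roll, pitch, yaw] about the fixed x, y, z axes, in that order (R = Rz(yaw) Ry(pitch) Rx(roll)).
In Python, from cell import robot gives the robot as it stands. The module is installed in compiled form; this text tells all that it offers.
- The arm moves only by the shell command python3 -m jog 'ROWS' [FORCE]. ROWS is JSON, a list that holds one entry, the list of rows, each a list of 5 numbers: the gripper's target within -1 to 1 (fully open at 1, half-way at 0, shut at -1), then the shift along the tool's x, y, z in m, then the turn about the tool's z in rad. A call has 1 to 5 rows; each row is the pose to reach, as a shift and turn from the pose commanded when the call began, along the tool's axes at that moment; what a row does not reach only later rows make up. A row lasts 1/12 s, in which the tool goes at most 41.7 mm and 7.16 degrees, less where a joint would pass 70% of its speed; a pose out of reach is approached as far as the arm can. A call with a gripper value outside its range is refused whole. The fingers move at their own pace and stop on an object; FORCE is the grip in N (left out, the last holds). Time passes only in rows, so rows that repeat a pose let the fingers close. It gives the time, the measured TCP pose, the force, the opening and the grip force at its end, in the units of the state.
- robot.observe(): the state, without advancing time (a new reading comes with each control period).
- robot.read_camera(name): name is "scene" or "side" or "wrist"; returns the picture (480x640x3 uint8, red, green, blue); there is no depth.
- robot.camera_model(name): a dict with "camera_matrix" (3x3 intrinsics, pixels), "dist_coeffs" ([k1, k2, p1, p2, k3] as OpenCV has them; the pictures are not rectified), "position" and "attitude" of the camera in the world; the wrist camera has in their place "mount" (4x4, takes a point from camera to tool coordinates, whose origin is the TCP and whose axes are the flange's). Camera axes: x right, y down, z forward; pixel columns grow to the right and rows downward; lengths in m; the calibration is good to about 2 mm. A picture is of the moment at which its call begins: read the wrist's pose just before it. camera_model takes no time and is no camera call.
- robot.hand_in(): hands the job in; it is judged then, once.
The state is a dict: "time": time; "qpos": joint angles; "qvel": joint speeds; "joint_efforts": joint torques, N m; "tool_pos": TCP position; "tool_rot": TCP orientation; "contact_force": force on the tool from outside, world axes, zero at the start; "torque": the same for the moment, N m; "opening": finger opening in m; "grip_force": force on a finger pad.
Only numpy, scipy, OpenCV 4.12 (cv2) and the standard library are available. Lean on these libraries where they do the work, as an engineer would, in place of code of your own. Each camera call takes 0.05 s, during which the arm holds its last target. There are 200 camera calls.

TASK

Turn the knob of the small mixer base until its tilting platform sits level (the knob's bar then lines up with the two small noses on its pillar). Then take the whisk (not the dough hook) out of the rack, turn it so that its cross-shaped foot meshes with the cross-shaped slot in the drive, and slide it fully home, until its collar sits flush on the drive against the spring. The job ends holding: finish with the whisk still gripped and pressed home, the platform still level, and leave the dough hook, the bowl, the salt shaker, the egg timer and the teaspoon where they are.

Things in the scene. Friction and masses are not known exactly. Their poses are not given: they have to be found in the camera images.
- base: the fixed mixer base of white plastic with rounded edges, 92 mm in x by 212 mm in y; its origin is on the worktop below the drive's centre; z up, the knob's pillar stands 106 mm along +y. The foot plate is 14 mm thick and reaches from x = -36 to +56 and from y = -80 to +132 mm. Platform, drive and knob go with it
- tilt (a joint): angle in rad of the white platform (88 x 118 mm, top 42 mm above the worktop) about the base's y axis, through a hinge 33 mm above the worktop right below the drive's centre; 0 is level; it moves 0.12 rad for each rad of the levelling knob, and only through the knob. It starts 0.07 to 0.15 rad off (negative)
- levelknob (a joint): angle in rad of the black levelling knob about its upright axis, counter-clockwise from above positive; 0 is level, when the bar of the knob lies along the base's x axis, in line with the two black noses of the pillar. It starts at -1.25 to -0.6 and so must be turned counter-clockwise; range -1.5 to 1.5; it stays where it is left (friction about 0.12 Nm)
- knob_grip (a point): point on the axis of the levelling knob, 10 mm below the top of its bar, where to grip it from above; its x axis points along the bar. The bar is 40 mm long, 12 mm wide, stands 29 mm free above a round skirt of 42 mm diameter, and its top is 109 mm above the worktop
- socket (a point): centre of the top face of the aluminium drive (49 mm across, 90 mm above the worktop when level, in a white housing 62 mm wide). In it is a cross-shaped slot with its arms along this point's x and y axes: arms 11 mm wide, 34 mm tip to tip, so the whisk fits in four ways, a quarter turn apart. The point's z axis points up along the drive
- rotor (a joint): angle in rad of the drive about its axis relative to the platform, counter-clockwise from above; starts anywhere from -0.6 to 0.6 and is held by a stiff friction of about 0.25 Nm
- plunger (a joint): how far in m the black spring plunger in the slot is pressed down: 0 untouched, its top then 12 mm below the drive's top face; 0.006 when the whisk is fully home. It pushes back with about 5 N at first touch and 10 N when home
- whisk: whisk, 167 mm tall, 0.07 to 0.14 kg, upright in the rack: 4 bulging wires, 52 mm wide. Origin: centre of underside of its round black collar (42 mm wide, 6 thick); z up. Below it a steel cross foot 18 mm long, arms along x and y, 8 mm wide, 30 tip to tip, lower edges round. On top a black square grip cap 22 x 22 mm, faces square to x and y, 107 to 149 mm above the origin
- hook: the dough hook, beside the whisk in the rack, with the same foot, collar and cap but a single thick spiral bar instead of wires; same axes. Leave it alone
- rack: fixed wooden block 62 x 144 mm, 40 mm high; origin at the centre of its underside. Two round upright holes, 33 mm wide, at y = +36 and -36 mm; whisk and hook stand in them with their collars resting on the top. Either may hold the whisk. The rack may be left or right of the mixer base
- bowl: striped bowl, 150 mm wide, 64 mm high, bystander behind the base. Over this back part of the worktop hang wall cabinets, from 0.43 m up: fronts 0.59 m, handles 0.55 m ahead of the robot; the toaster oven's door handle on the right is 0.52 m ahead, 0.2 m high. Draw the arm back before swinging it sideways
- salt: salt shaker, 44 mm wide, 90 mm high, bystander
- timer: egg timer, 64 mm wide, 47 mm high, bystander; it stands on the other side of the mixer base from the rack
- teaspoon: teaspoon 130 mm long, bystander

How it is judged:
By the outcome, as a careful person would: the job done as asked, in the order asked, and still so for the second after the job is handed in, while the arm keeps its last pose, push and grip.
It also fails if it takes over 51 s, if anything falls off the work surface, if the arm or the gripper's body presses on something with over 40 N, if the wrist force passes 120 N, or if a joint passes its speed limit or range.

## Working session

There is one attempt and no reset: what is moved stays moved. The work goes in short steps, Python scripts to look and compute and a shell command to move; the robot and the scene stay as the last step left them, time stands still between calls to the robot, and variables do not carry over. Pictures are saved under pics/ and viewed, at most 10 in all, crops included, and the job is handed in when it is done.

```bash
mkdir -p pics
python3 - <<'E'
from cell import robot
import cv2, numpy as np
s=robot.observe();print(s)
for n in("scene","side"):
    im=robot.read_camera(n);cv2.imwrite(f"pics/{n}0.png",im[...,::-1]);m=robot.camera_model(n);print(n,m)
print(robot.camera_model("wrist"))
E
```

```text
{'time': 0.0, 'qpos': array([-1.32099451e+00,  3.42693779e-01,  1.52504755e+00,  2.31284711e-05,
        1.27539567e+00, -1.45983415e-01]), 'qvel': array([-6.76068850e-04,  7.50807990e-04,  2.69177517e-03, -7.72326165e-05,
       -2.64846797e-04, -2.88010098e-04]), 'joint_efforts': array([-1.48338622e-03, -4.31247175e+01, -2.44224304e+01,  7.15863495e-02,
        5.58611273e-02, -1.08374181e-04]), 'tool_pos': array([ 0.20233039, -0.48396947,  0.21344935]), 'tool_rot': array([-3.14006796e+00, -2.46528876e-04,  3.95778290e-01]), 'contact_force': array([-0.37073643,  0.85164524,  0.05678764]), 'torque': array([-0.00951442,  0.00385913, -0.05470223]), 'grip_force': 0.0, 'opening': 0.09175808216606364}
scene {'camera_matrix': array([[447.32840636,   0.        , 318.01591909],
       [  0.        , 447.32840636, 238.6057731 ],
       [  0.        ,   0.        ,   1.        ]]), 'dist_coeffs': array([0.0212562, 0.       , 0.       , 0.       , 0.       ]), 'position': array([-0.16514639,  0.36100082,  0.92391593]), 'attitude': array([-2.35712602, -0.01546085, -2.04167557])}
side {'camera_m
[... 284 characters left out ...]
-0.87884145,  0.85226835]), 'attitude': array([-2.26315628,  0.00925392, -0.50304774])}
{'camera_matrix': array([[330.93862055,   0.        , 315.96841051],
       [  0.        , 330.93862055, 239.5099423 ],
       [  0.        ,   0.        ,   1.        ]]), 'dist_coeffs': array([-0.00375569,  0.        ,  0.        ,  0.        ,  0.        ]), 'mount': array([[-3.80094851e-04, -9.58828980e-01, -2.83983877e-01,
         7.69388556e-02],
       [ 9.99999816e-01, -2.30148362e-04, -5.61376456e-04,
         1.52694425e-04],
       [ 4.72905590e-04, -2.83984038e-01,  9.58828891e-01,
        -1.70651108e-01],
       [ 0.00000000e+00,  0.00000000e+00,  0.00000000e+00,
         1.00000000e+00]])}
```

View pics/scene0.png

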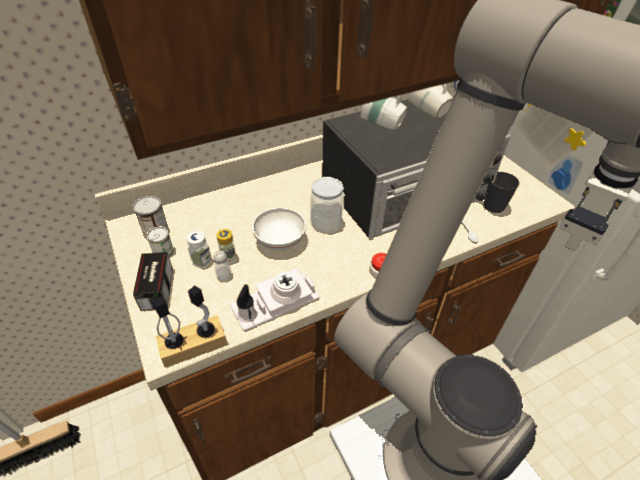

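View pics/side0.png

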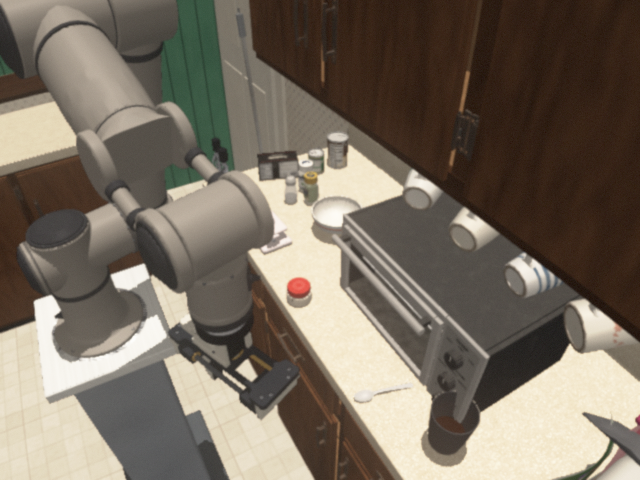

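The scene view shows the base at about (285,288), with the knob at (244,298) to its left. The rack is at (190,342), with the whisk in the left hole (172,340) and the hook in the right one (205,328). Next I'll zoom in and cast rays.

```bash
cat > h.py <<'E'
from cell import robot
import cv2, numpy as np
from scipy.spatial.transform import Rotation as Ro
def pose(n):
    m=robot.camera_model(n)
    if n!="wrist": return m,Ro.from_euler('xyz',m['attitude']).as_matrix(),m['position']
    s=robot.observe();T=m['mount'];R=Ro.from_euler('xyz',s['tool_rot']).as_matrix()
    return m,R@T[:3,:3],R@T[:3,3]+s['tool_pos']
def cast(P,uv,z):
    m,R,p=P
    q=cv2.undistortPoints(np.array(uv,float).reshape(-1,1,2),m['camera_matrix'],m['dist_coeffs'])[:,0]
    d=np.c_[q,np.ones(len(q))]@R.T
    return p+d*((z-p[2])/d[:,2])[:,None]
E
python3 - <<'E'
from h import *
P=pose("scene")
for n,uv,z in(("drive",(287,281),.09),("knob",(245,290),.109),("whiskcap",(160,303),.18),("whiskcollar",(174,340),.046),("hookcap",(196,290),.18),("hookcollar",(206,329),.046),("rackL",(160,351),.04),("rackR",(221,325),.04),("plateNR",(317,298),.014),("plateNL",(237,325),.014),("timer",(381,262),.047),("salt",(221,255),.09)): print(n,cast(P,[uv],z)[0].round(3))
im=cv2.imread("pics/scene0.png")[230:370,130:330];cv2.imwrite("pics/c0.png",cv2.resize(im,None,fx=4,fy=4,interpolation=2))
E
```

```text
drive [0.475 0.104 0.09 ]
knob [0.479 0.207 0.109]
whiskcap [0.468 0.387 0.18 ]
whiskcollar [0.465 0.387 0.046]
hookcap [0.468 0.312 0.18 ]
hookcollar [0.462 0.315 0.046]
rackL [0.456 0.422 0.04 ]
rackR [0.461 0.28  0.04 ]
plateNR [0.449 0.035 0.014]
plateNL [0.463 0.244 0.014]
timer [ 0.458 -0.158  0.047]
salt [0.627 0.219 0.09 ]
```

View pics/c0.png

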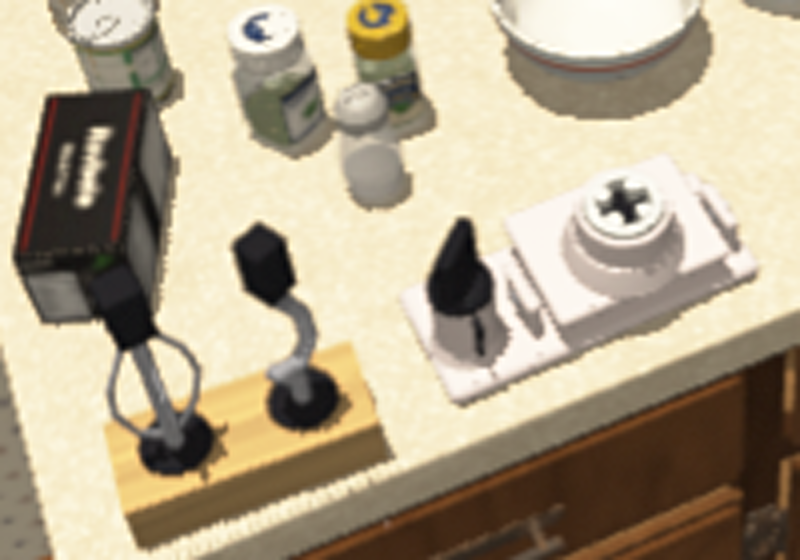

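The crop confirms the whisk (wire loop) in the left hole, near (0.465,0.387), and the hook at y≈0.313. The knob is near (0.477,0.206) and the drive near (0.475,0.104). I'll swing over, drawn back.

```bash
python3 -m jog '[[[1,0.027,-0.0256,-0.016,0],[1,0.054,-0.0512,-0.032,0],[1,0.081,-0.0768,-0.048,0],[1,0.108,-0.1024,-0.064,0],[1,0.135,-0.128,-0.08,0]]]'
python3 -m jog '[[[1,0.03,-0.027,0,0],[1,0.06,-0.054,0,0],[1,0.09,-0.08,0,0],[1,0.12,-0.107,0,0],[1,0.148,-0.133,0,0]]]'
python3 -m jog '[[[1,0.02,-0.028,0,0],[1,0.04,-0.056,0,0],[1,0.06,-0.084,0,0],[1,0.08,-0.113,0,0],[1,0.102,-0.141,0,0]]]'
python3 -m jog '[[[0.1,0.03,-0.03,0.01,0],[0.1,0.06,-0.06,0.02,0],[0.1,0.092,-0.092,0.03,0],[0.1,0.092,-0.092,0.03,0],[0.1,0.092,-0.092,0.03,0]]]'
python3 - <<'E'
from h import *
P=pose("wrist");np.savez("P1.npz",R=P[1],p=P[2]);print(robot.observe()['tool_pos'],robot.observe()['tool_rot'])
cv2.imwrite("pics/w1.png",robot.read_camera("wrist")[...,::-1])
E
```

```text
time: 0.52
tool_pos: [0.2778, -0.3124, 0.2945]
tool_rot: [-3.141, 0.0, 0.395]
contact_force: [0.5, -0.9, 0.5]
opening: 0.0917
grip_force: 0.0
time: 0.93
tool_pos: [0.3632, -0.1324, 0.2941]
tool_rot: [3.142, -0.0, 0.396]
contact_force: [1.4, -0.4, 0.3]
opening: 0.092
grip_force: 0.0
time: 1.35
tool_pos: [0.4023, 0.0367, 0.294]
tool_rot: [-3.142, 0.0, 0.396]
contact_force: [0.4, 0.4, -0.0]
opening: 0.0914
grip_force: 0.0
time: 1.77
tool_pos: [0.4518, 0.1574, 0.2625]
tool_rot: [-3.141, 0.003, 0.4]
contact_force: [-0.7, -0.1, -0.4]
opening: 0.063
grip_force: 0.0
[0.45183537 0.15744779 0.26254735] [-3.14071211e+00  2.83386484e-03  3.99835615e-01]
```

View pics/w1.png

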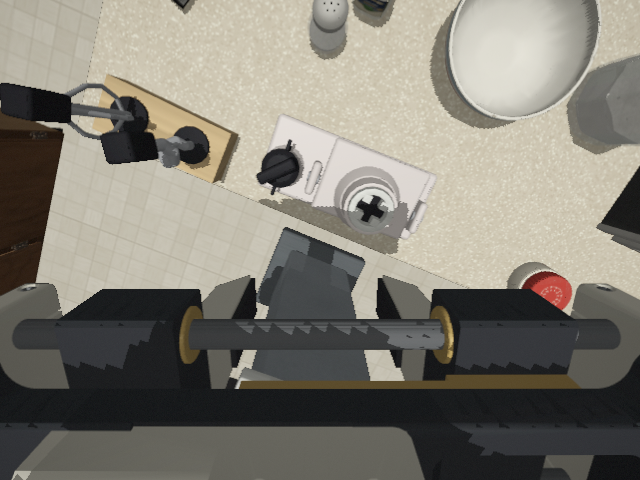

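The wrist view shows the knob bar running from (259,178) to (298,160), with its noses at (290,147) and (273,189). The drive cross is at (370,208), the whisk collar at (128,113) and the hook at (192,147).

Run:
```python
from h import *
z=np.load("P1.npz");P=(robot.camera_model("wrist"),z['R'],z['p'])
f=lambda uv,h:cast(P,uv,h)
b=f([(260,177),(297,160)],.109);print("bar",b.mean(0),np.arctan2(*(b[0]-b[1])[[1,0]]),np.linalg.norm(b[0]-b[1]))
n=f([(291,146),(272,190)],.08);print("noses",n.mean(0),np.arctan2(*(n[0]-n[1])[[1,0]]))
e=f([(280,114),(435,173)],.014);print("back edge",e,np.arctan2(*(e[0]-e[1])[[1,0]])-np.pi/2)
print("drive",f([(370,208)],.088));print("collars",f([(128,113),(192,147)],.046))
im=cv2.imread("pics/w1.png")
g=im.max(2)
for nme,(x0,x1,y0,y1),h in(("bar",(250,310,140,195),.1),("cross",(350,392,190,228),.09)):
    m=(g[y0:y1,x0:x1]<60).astype('u1');k,l,st,c=cv2.connectedComponentsWithStats(m);i=1+st[1:,4].argmax();print(nme,c[i]+[x0,y0],st[i],f([c[i]+[x0,y0]],h))
cv2.imwrite("pics/c1.png",cv2.resize(im[120:260,240:440],None,fx=4,fy=4,interpolation=2))
```

```text
bar [0.48525348 0.21094328 0.109     ] 2.388237929309912 0.039466673889077125
noses [0.48320049 0.21026296 0.08      ] -0.039989035664133234
back edge [[0.53424368 0.23892074 0.014     ]
 [0.54503997 0.03603487 0.014     ]] 0.05316343932892198
drive [[0.4822806  0.10846708 0.088     ]]
collars [[0.46959921 0.38920527 0.046     ]
 [0.46227573 0.31388001 0.046     ]]
bar [278.99919679 167.93333333] [   7    0   42   55 1245] [[0.48500873 0.21124085 0.1       ]]
cross [370.23076923 208.70940171] [  7   6  27  26 351] [[0.48192844 0.10837317 0.09      ]]
```

View pics/c1.png

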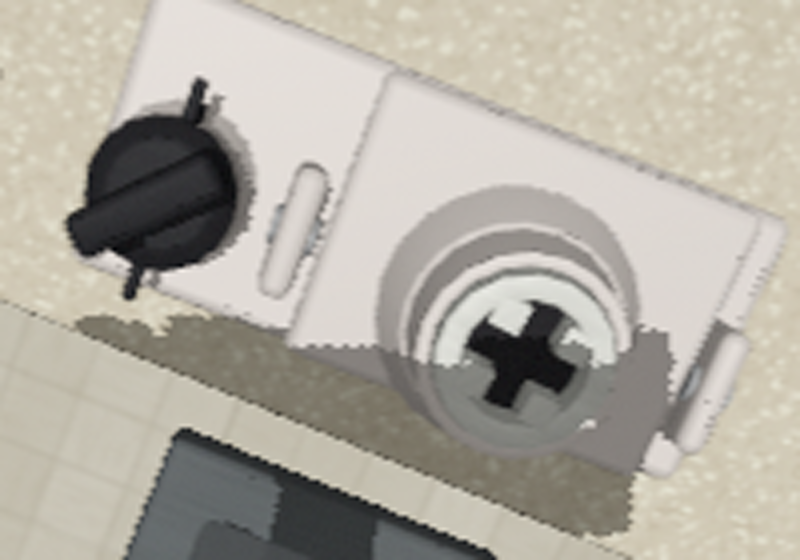

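Bar angle is about -0.75 rad, so it needs roughly +0.78 rad. With the bar along x the gripper body would hit the hook's cap, so I'll push the bar's end round with the closed fingertips at yaw ≈ π/2.

```bash
python3 -m jog '[[[-1,0.02,0.005,0.02,-0.12],[-1,0.04,0.01,0.04,-0.24],[-1,0.05,0.0125,0.06,-0.36],[-1,0.05,0.0125,0.06,-0.48],[-1,0.05,0.0125,0.06,-0.6]]]' 20
python3 -m jog '[[[-1,0,0,0,-0.12],[-1,0,0,0,-0.24],[-1,0,0,0,-0.36],[-1,0,0,0,-0.48],[-1,0,0,0,-0.6]]]'
python3 -m jog '[[[-1,0,0,0.02,0],[-1,0,0,0.04,0],[-1,0,0,0.06,0],[-1,0,0,0.08,0],[-1,0,0,0.08,0]]]'
```

```text
time: 2.23
tool_pos: [0.5026, 0.161, 0.203]
tool_rot: [-3.14, 0.002, 1.0]
contact_force: [-0.6, 0.4, 0.4]
opening: 0.0255
grip_force: 0.0
time: 2.65
tool_pos: [0.5029, 0.1611, 0.2048]
tool_rot: [3.141, 0.001, 1.6]
contact_force: [0.7, 0.4, -0.4]
opening: 0.0005
grip_force: 0.0
time: 3.07
tool_pos: [0.5007, 0.1608, 0.1213]
tool_rot: [-3.135, 0.001, 1.594]
contact_force: [-0.7, 0.3, -0.0]
opening: 0.0007
grip_force: 0.0
```

```bash
python3 -m jog '[[[-1,0,0,0.015,0],[-1,0,0,0.0275,0],[-1,0,0,0.0275,0]]]'
python3 -m jog '[[[-1,0.008,0,0.0275,0],[-1,0.014,0,0.0275,0],[-1,0.02,0,0.0275,0],[-1,0.026,0,0.0275,0],[-1,0.029,0,0.0275,0]]]' | head -0
python3 - <<'E'
from h import *
s=robot.observe();print(s['tool_pos'],s['tool_rot'],s['contact_force'])
P=pose("wrist");np.savez("P2.npz",R=P[1],p=P[2])
im=robot.read_camera("wrist")[...,::-1];cv2.imwrite("pics/w2.png",im)
E
```

```text
time: 3.32
tool_pos: [0.5022, 0.1616, 0.096]
tool_rot: [-3.139, 0.001, 1.594]
contact_force: [-0.9, 0.9, -1.2]
opening: 0.0003
grip_force: 0.0
[0.50559817 0.18879986 0.0709049 ] [3.1351797  0.00665233 1.59841594] [ 12.77736987 -23.69675154  -7.35943232]Exception ignored on flushing sys.stdout:
BrokenPipeError: [Errno 32] Broken pipe
```

View pics/w2.png

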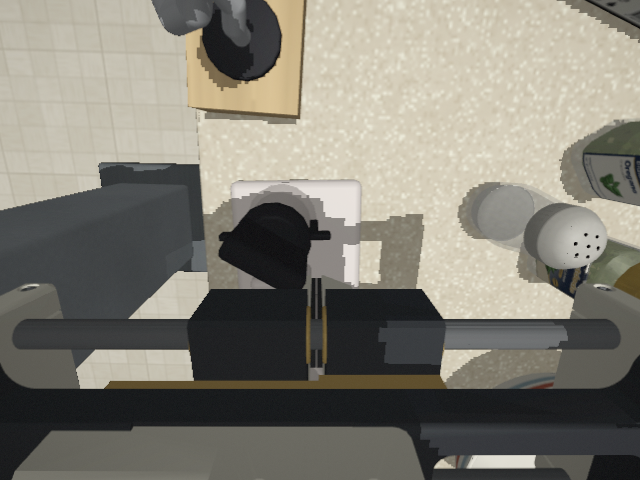

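My row mistakenly lowered the tool again, and it now presses on the pillar with about 24 N. I'll back off, rise to z≈0.096 and push properly.

```bash
python3 -m jog '[[[-1,-0.02,0,0,0],[-1,-0.024,0,0,0],[-1,-0.024,0,-0.025,0],[-1,-0.024,0,-0.027,0],[-1,-0.024,0,-0.027,0]]]'
python3 -m jog '[[[-1,0.006,0,0,0],[-1,0.012,0,0,0],[-1,0.017,0,0,0],[-1,0.022,0,0,0],[-1,0.022,0,0,0]]]'
python3 -m jog '[[[-1,0.002,0,0,0],[-1,0.004,0,0,0],[-1,0.005,0,0,0],[-1,0.005,0,0,0]]]'
python3 - <<'E'
from h import *
P=pose("wrist");np.savez("P2.npz",R=P[1],p=P[2])
im=robot.read_camera("wrist")[...,::-1];cv2.imwrite("pics/w3.png",im)
cv2.imwrite("pics/c3.png",cv2.resize(im[160:310,190:390],None,fx=4,fy=4,interpolation=2))
E
```

```text
time: 4.2
tool_pos: [0.5044, 0.1687, 0.0986]
tool_rot: [3.137, -0.001, 1.596]
contact_force: [0.2, 0.7, 0.7]
opening: 0.0004
grip_force: 0.0
time: 4.62
tool_pos: [0.5022, 0.1912, 0.0957]
tool_rot: [-3.141, 0.0, 1.597]
contact_force: [-0.5, 0.2, -0.1]
opening: 0.0008
grip_force: 0.2
time: 4.95
tool_pos: [0.5024, 0.195, 0.0962]
tool_rot: [3.141, 0.0, 1.596]
contact_force: [-0.3, -0.8, 1.9]
opening: 0.0006
grip_force: 0.9
```

View pics/c3.png

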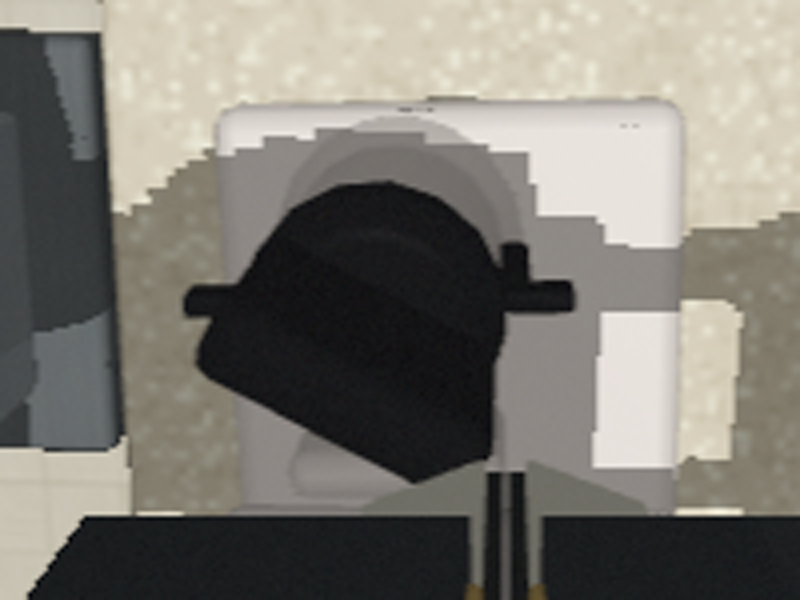

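The crop shows the bar's near face running from (200,370) to (415,482) in crop pixels, so it still has roughly 0.45 rad to go. The noses are at (200,300) and (560,297), and the fingertips reach the bar's right end. From here I'll measure these edges in code.

```bash
cat > bar.py <<'E'
from h import *
def edge(im,P):
    g=im.max(2); pts=[]
    for c in range(236,330):
        r=np.flatnonzero(g[215:289,c]<38)   # black
        if len(r): pts.append((c,215+r.max()))
    return np.array(pts,float)
def ang(a): return np.arctan2(a[-1,1]-a[0,1],a[-1,0]-a[0,0])
def run():
    P=pose("wrist");im=robot.read_camera("wrist")
    p=edge(im,P);print(p[::4].astype(int).tolist());return P,p
E
python3 - <<'E'
from bar import *
z=np.load("P2.npz");P=(robot.camera_model("wrist"),z['R'],z['p'])
im=cv2.imread("pics/w3.png")
print(edge(im,P)[::4].astype(int).tolist())
b=cast(P,[(241,253),(291,279)],.109);print("bar",b,ang(b))
for h in(.07,.08): n=cast(P,[(237.5,235),(332,234.2)],h);print("noses",n,ang(n))
e=cast(P,[(250,187.2),(357,185.5)],.014);print("plate",e,ang(e))
E
python3 -m jog '[[[-1,0.002,0,0,0],[-1,0.004,0,0,0],[-1,0.005,0,0,0],[-1,0.005,0,0,0]]]'
python3 -c "
from bar import *;P,p=run()"
```

```text
[[236, 237], [240, 252], [244, 255], [248, 257], [252, 258], [256, 260], [260, 263], [264, 265], [268, 267], [272, 269], [276, 271], [280, 273], [284, 275], [288, 277], [292, 279], [296, 279], [300, 277], [304, 276], [308, 274], [312, 288], [316, 237], [320, 288], [324, 237], [328, 237]]
bar [[0.46420246 0.21703931 0.109     ]
 [0.48942061 0.20350122 0.109     ]] -0.4926829490973523
noses [[0.45351733 0.21522472 0.07      ]
 [0.51187426 0.21716985 0.07      ]] 0.033319283184361115
noses [[0.45590823 0.21809634 0.08      ]
 [0.51130066 0.21994266 0.08      ]] 0.03331928318436084
plate [[0.45125291 0.2372283  0.014     ]
 [0.53261469 0.24051298 0.014     ]] 0.04034927560416474
time: 5.33
tool_pos: [0.5024, 0.2001, 0.0964]
tool_rot: [3.141, 0.0, 1.596]
contact_force: [0.4, -2.6, 4.6]
opening: 0.0005
grip_force: 2.1
[[237, 245], [241, 261], [245, 264], [249, 266], [253, 268], [257, 270], [261, 272], [265, 274], [269, 276], [273, 278], [277, 280], [281, 282], [285, 283], [289, 281], [293, 280], [297, 278], [301, 277], [305, 275], [309, 274], [313, 288], [317, 244], [321, 244], [325, 244], [329, 244]]
```

```bash
python3 -m jog '[[[-1,-0.015,0,0,0],[-1,-0.016,0,0,0],[-1,-0.016,-0.008,0.002,0],[-1,-0.016,-0.008,0.003,0],[-1,-0.016,-0.008,0.003,0]]]'
python3 -m jog '[[[-1,0.004,0,0,0],[-1,0.007,0,0,0],[-1,0.01,0,0,0],[-1,0.013,0,0,0],[-1,0.013,0,0,0]]]'
python3 -c "
from bar import *;P,p=run()
b=cast(P,[p[8],p[36]],.109);print(b,ang(b))"
python3 -m jog '[[[-1,0.003,0,0,0],[-1,0.005,0,0,0],[-1,0.005,0,0,0]]]'
python3 -c "
from bar import *;P,p=run()
b=cast(P,[p[8],p[36]],.109);print(b,ang(b))"
```

```text
time: 5.8
tool_pos: [0.4935, 0.1842, 0.0925]
tool_rot: [-3.14, -0.0, 1.596]
contact_force: [-0.1, -0.3, 0.3]
opening: 0.0001
grip_force: 0.0
time: 6.22
tool_pos: [0.4969, 0.195, 0.0934]
tool_rot: [3.136, 0.004, 1.597]
contact_force: [8.0, -13.0, -2.8]
opening: 0.0005
grip_force: 7.8
[[243, 237], [247, 239], [251, 265], [255, 266], [259, 267], [263, 268], [267, 268], [271, 269], [275, 270], [279, 271], [283, 272], [287, 272], [291, 273], [295, 274], [299, 275], [303, 275], [307, 276], [311, 276], [315, 278], [319, 288], [323, 272], [327, 238]]
[[0.46412415 0.21184223 0.109     ]
 [0.47807174 0.20895315 0.109     ]] -0.20425013866497252
time: 6.52
tool_pos: [0.4981, 0.1995, 0.0936]
tool_rot: [3.134, 0.004, 1.596]
contact_force: [10.8, -13.2, -3.4]
opening: 0.0008
grip_force: 10.6
[[242, 246], [246, 271], [250, 282], [254, 282], [258, 282], [262, 281], [266, 281], [270, 281], [274, 281], [278, 280], [282, 280], [286, 280], [290, 280], [294, 279], [298, 278], [302, 276], [306, 276], [310, 276], [314, 288], [318, 288], [322, 274], [326, 245]]
[[0.46439616 0.20708773 0.109     ]
 [0.47860673 0.20850448 0.109     ]] 0.09936841240879292
```

```bash
python3 -m jog '[[[-1,-0.008,0,0,0],[-1,-0.015,0,0,0],[-1,-0.02,0,0,0],[-1,-0.02,0,0,0]]]'
python3 - <<'E'
from h import *
s=robot.observe();print(s['tool_pos'],s['contact_force']);P=pose("wrist");im=robot.read_camera("wrist")[...,::-1];np.savez("P4.npz",R=P[1],p=P[2]);cv2.imwrite("pics/w4.png",im)
cv2.imwrite("pics/c4.png",cv2.resize(im[140:290,200:400],None,fx=4,fy=4,interpolation=2))
E
```

```text
time: 6.9
tool_pos: [0.4943, 0.1814, 0.093]
tool_rot: [-3.141, 0.0, 1.595]
contact_force: [0.3, -0.6, 0.3]
opening: 0.0002
grip_force: 0.0
[0.49426486 0.18135589 0.09298983] [ 0.26485657 -0.62020116  0.2646315 ]
```

View pics/c4.png

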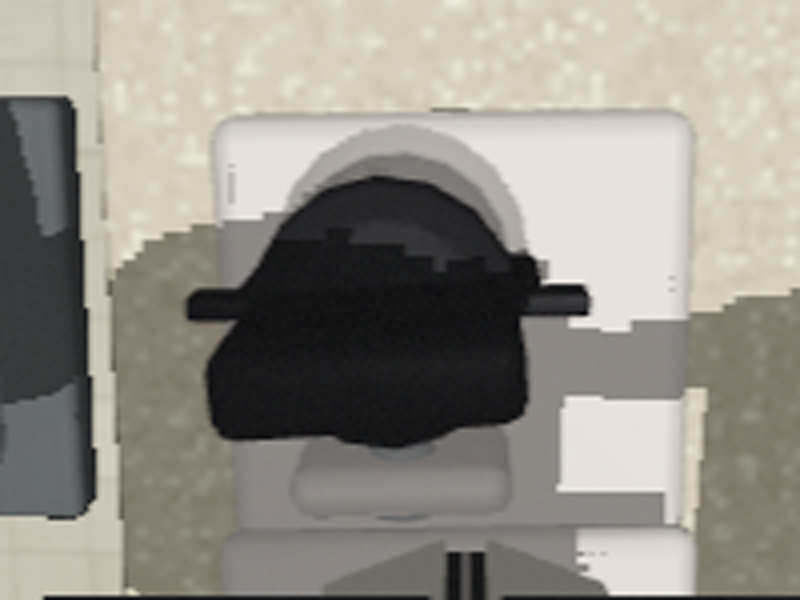

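```bash
cat > m.py <<'E'
from h import *
def meas(im,P):
    g=im.max(2).astype(float)
    def cross(c,lo,hi,t=65):   # lowest dark->light crossing, sub-pixel
        for r in range(hi,lo,-1):
            if g[r,c]>=t>g[r-1,c]: return r-1+(t-g[r-1,c])/(g[r,c]-g[r-1,c])
    uv=np.array([(P[0]['camera_matrix']@((np.array(q)-P[2])@P[1])) for q in [(.4846,.213,.109)]]);u,v=(uv[0,:2]/uv[0,2]);
    e=[(c,cross(c,int(v),int(v)+35)) for c in [*range(int(u)-30,int(u)-12),*range(int(u)+14,int(u)+28)]]
    e=np.array([x for x in e if x[1]],float);k=np.polyfit(*e.T,1);
    r=abs(np.polyval(k,e[:,0])-e[:,1]);e=e[r<1.5];k=np.polyfit(*e.T,1)
    b=cast(P,[(u-30,np.polyval(k,u-30)),(u+30,np.polyval(k,u+30))],.109)
    print(u,v,"bar angle",np.arctan2(*(b[1]-b[0])[[1,0]]),b.mean(0),len(e))
E
python3 - <<'E'
from m import *
z=np.load("P4.npz");P=(robot.camera_model("wrist"),z['R'],z['p']);im=cv2.imread("pics/w4.png");meas(im,P)
n=cast(P,[(200+215/4,140+305/4),(200+570/4,140+299.5/4)],.078);print(n,np.arctan2(*(n[1]-n[0])[[1,0]]))
e=cast(P,[(260,140+121/4),(367.5,140+113/4)],.014);print(np.arctan2(*(e[1]-e[0])[[1,0]]))
E
python3 -m jog '[[[-1,0,-0.01,0,0],[-1,0,-0.02,0,0],[-1,0,-0.023,0,0],[-1,0.006,-0.023,0,0],[-1,0.012,-0.023,0,0]]]'
python3 -m jog '[[[-1,0.003,0,0,0],[-1,0.0055,0,0,0],[-1,0.0055,0,0,0]]]'
python3 -m jog '[[[-1,-0.008,0,0,0],[-1,-0.015,0,0,0],[-1,-0.015,0,0,0]]]'
python3 -c "
from m import *
P=pose('wrist');meas(robot.read_camera('wrist'),P)"
```

```text
297.35774426189414 237.73916828463157 bar angle 0.08337260099925595 [0.48461655 0.20795279 0.109     ] 32
[[0.45788294 0.2161865  0.078     ]
 [0.50869958 0.21822084 0.078     ]] 0.040011538636098035
0.04237573392688841
time: 7.37
tool_pos: [0.4717, 0.1939, 0.0934]
tool_rot: [3.141, -0.0, 1.595]
contact_force: [-0.2, -0.1, 0.1]
opening: 0.0003
grip_force: 0.0
time: 7.62
tool_pos: [0.4711, 0.1971, 0.0932]
tool_rot: [-3.14, 0.005, 1.597]
contact_force: [-1.2, -12.2, 5.3]
opening: 0.0005
grip_force: 6.0
time: 7.87
tool_pos: [0.4719, 0.1831, 0.093]
tool_rot: [3.141, -0.0, 1.595]
contact_force: [0.7, 0.0, 0.5]
opening: 0.0006
grip_force: 0.0
343.1794014031286 242.2988986036657 bar angle 0.022643709526813514 [0.48486792 0.20738086 0.109     ] 24
```

The bar now reads 0.023 against a base yaw of about 0.04. That leaves the knob within 0.02 rad and the platform within about 2 mrad of level. Now I'll rise to view the drive and the caps.

```bash
python3 -m jog '[[[-1,0,0,-0.035,0],[0.1,0,0,-0.07,0],[0.1,0,-0.01,-0.105,0],[0.1,0.01,-0.02,-0.14,0],[0.1,0.02,-0.03,-0.175,0]]]'
python3 -m jog '[[[0.1,0.008,-0.01,-0.035,0],[0.1,0.017,-0.022,-0.07,0],[0.1,0.017,-0.022,-0.1,0],[0.1,0.017,-0.022,-0.112,0],[0.1,0.017,-0.022,-0.112,0]]]'
python3 - <<'E'
from h import *
s=robot.observe();print(s['tool_pos'],s['tool_rot']);P=pose("wrist");im=robot.read_camera("wrist")[...,::-1];np.savez("P5.npz",R=P[1],p=P[2]);cv2.imwrite("pics/w5.png",im)
a=cv2.resize(im[0:170,180:460],None,fx=2,fy=2,interpolation=2)
m,R,p=P;q=m['camera_matrix']@((np.array([.489,.1074,.09])-p)@R);q=(q/q[2])[:2];print("drive px",q)
x,y=q.astype(int);b=cv2.resize(im[y-27:y+28,x-60:x+60],(560,256),interpolation=2);print((x-60,y-27))
cv2.imwrite("pics/c5.png",np.vstack([a,b]))
E
```

```text
time: 8.33
tool_pos: [0.4405, 0.2033, 0.2699]
tool_rot: [3.141, -0.0, 1.595]
contact_force: [1.2, 0.1, 0.1]
opening: 0.0226
grip_force: 0.0
time: 8.75
tool_pos: [0.4194, 0.2204, 0.3835]
tool_rot: [3.135, -0.002, 1.597]
contact_force: [0.4, -0.8, 0.3]
opening: 0.0496
grip_force: 0.0
[0.41942488 0.22039158 0.38354762] [ 3.13466353e+00 -2.43490591e-03  1.59667337e+00]
drive px [358.67644814 274.29797554]
(np.int64(298), np.int64(247))
```

View pics/c5.png

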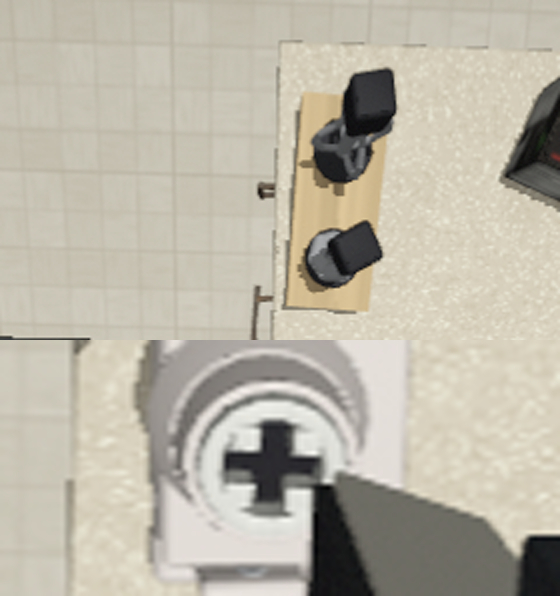

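The view shows the whisk cap at crop (370,98), i.e. pixel (365,49), nearly square to the image, and the hook below it. The drive cross is centred at pixel (357,273) and tilted about 0.1 CCW. Now the numbers.

Run:
```python
from h import *
z=np.load("P5.npz");P=(robot.camera_model("wrist"),z['R'],z['p']);im=cv2.imread("pics/w5.png")
A=lambda a,b:np.arctan2(*(b-a)[[1,0]])
o=np.array([298,247.]);k=np.array([120/560,55/256])
e=o+(np.array([(225,468),(322,459),(269,422),(271,515)])-[0,340])*k
c=cast(P,e,.09);print("slot",c.mean(0),A(c[0],c[1]),A(c[3],c[2])-np.pi/2,np.linalg.norm(c[0]-c[1]),np.linalg.norm(c[2]-c[3]))
g=im.max(2)
k2=np.array([355,15]);s=(g[265:285,345:370]<75).astype('u1');n,l,st,ce=cv2.connectedComponentsWithStats(s);i=1+st[1:,4].argmax();print("slot mask",cast(P,[ce[i]+[345,265]],.09),st[i])
m=(g[25:70,345:385]<45).astype('u1');n,l,st,ce=cv2.connectedComponentsWithStats(m);i=1+st[1:,4].argmax();print(st[i]+[345,25,0,0,0])
ct=max(cv2.findContours((l==i).astype('u1'),0,1)[0],key=cv2.contourArea)[:,0]+[345,25]
h=cv2.approxPolyDP(cv2.convexHull(ct[:,None].astype(np.int32)),1.5,True)[:,0];print(h.tolist());print(cast(P,h,.189).round(4))
for r in range(30,66,2):print(r,''.join('%4d'%v for v in g[r,346:384:2]))
```

```text
slot [0.48529112 0.10760471 0.09      ] 0.1224500158871164 0.07941075523114982 0.031443824001693155 0.0325233203732282
slot mask [[0.48422739 0.10963301 0.09      ]] [  1   0  20  17 155]
[352  39  26  30 308]
[[371, 64], [356, 68], [353, 66], [352, 47], [356, 39], [377, 55]]
[[0.4719 0.3733 0.189 ]
 [0.4572 0.3693 0.189 ]
 [0.4541 0.371  0.189 ]
 [0.4521 0.3879 0.189 ]
 [0.4557 0.395  0.189 ]
 [0.4773 0.3816 0.189 ]]
30  213 215 216 214 220 220 212 211 222 214 214 212 216 211 210 211 214 212 212
32  218 218 210 216 211 212 212 212 219 218 216 214 205 210 213 212 210 217 213
34  213 213 221 214 209 211 216 225 217 216 185 166 147 101 113 199 210 213 211
36  218 218 215 215 211 190 145 103  74  45  47  49  49  52  48 113 212 212 211
38  212 211 208 213 200  62  55  56  57  55  55  56  55  51  52  75 212 222 214
40  213 210 211 211 158  36  60  60  60  58  55  55  56  53  53  39 215 223 216
42  212 209 209 220  88  33  59  60  57  59  60  55  54  54  54  43 205 212 215
44  210 214 211 182  19  31  55  60  59  60  58  57  57  57  53  43 198 214 219
46  214 214 210  58  15  29  54  61  60  59  58  59  57  54  54  45 195 216 224
48  199 201 201  23  19  29  42  62  59  60  57  59  59  56  56  47 190 216 219
50  199 198 177  20  19  26  35  62  60  61  61  61  59  58  56  50 189 216 219
52  200 198 169  18  19  23  48  62  63  62  60  59  59  60  58  53 164 215 214
54  200 199 170  15  20  24  47  63  61  62  62  60  60  60  57  53 152 211 214
56  199 199 162  28  17  17  46  62  63  59  54  50  45  36  38  35 187 209 214
58  198 200 125  39  19  20  38  41  36  34  33  30  24  22  19 139 214 215 215
60   62  88  87  46  17  19  24  20  20  15  17  15  20  20  30 146 216 218 215
62  106  85  80  74  19  17  18  16  17  16  18  17  17  18  70 159 209 217 216
64   98  63  98 107  15  17  20  20  21  21  15  18  17  64  76 188 220 218 217
```

Run:
```python
from h import *
z=np.load("P5.npz");P=(robot.camera_model("wrist"),z['R'],z['p']);im=cv2.imread("pics/w5.png")
A=lambda a,b:np.arctan2(*(b-a)[[1,0]])
g=im.max(2);m=((g>44)&(g<80)).astype('u1')[33:60,353:382];m=cv2.morphologyEx(m,cv2.MORPH_OPEN,np.ones((3,3)))
ct=max(cv2.findContours(m,0,1)[0],key=cv2.contourArea);r=cv2.minAreaRect(ct);print(r)
b=cv2.boxPoints(r)+[353,33];w=cast(P,b,.189);print(w.mean(0),[A(w[i],w[(i+1)%4])%(np.pi/2) for i in range(4)],[np.linalg.norm(w[i]-w[i-1]) for i in range(4)])
c=cast(P,[(369,0)],0)
s=robot.observe();print(s['tool_pos'],s['tool_rot'])
# knob check in this view
q=P[0]['camera_matrix']@((np.array([.4847,.2133,.109])-P[2])@P[1]);u,v=(q/q[2])[:2].astype(int);print(u,v)
k=(g[v-22:v+22,u-40:u+40]<50).astype('u1');n,l,st,ce=cv2.connectedComponentsWithStats(k);i=1+st[1:,4].argmax();print(st[i]+[u-40,v-22,0,0,0],ce[i]+[u-40,v-22],cast(P,[ce[i]+[u-40,v-22]],.095))
```

```text
((14.0, 13.0), (20.0, 20.0), 90.0)
[0.46686553 0.38915288 0.189     ] [np.float64(0.027998678987663794), np.float64(0.07653689136161046), np.float64(0.027612676227927402), np.float64(0.059804781228156134)] [np.float64(0.01756068315149034), np.float64(0.01956197825421708), np.float64(0.01758017113538661), np.float64(0.01985651207610103)]
[0.41894537 0.22000961 0.38106158] [ 3.13865478e+00 -1.14094522e-03  1.59629955e+00]
362 207
[335 189  41  27 592] [355.39527027 202.28040541] [[0.47691421 0.21774343 0.095     ]]
```

```bash
python3 -m jog '[[[0.1,0,0.008,0.04,0],[0.1,0,0.016,0.078,0],[0.1,0.03,0.024,0.1,0],[0.1,0.06,0.032,0.12,0],[0.1,0.09,0.04,0.14,0]]]'
python3 -m jog '[[[0.1,0.03,0.008,0.008,0],[0.1,0.057,0.015,0.016,0],[0.1,0.057,0.015,0.016,0],[0.1,0.057,0.015,0.016,0],[0.1,0.057,0.015,0.016,0]]]'
python3 - <<'E'
from h import *
s=robot.observe();print(s['tool_pos'],s['tool_rot'],s['qvel'].round(3));P=pose("wrist");im=robot.read_camera("wrist")[...,::-1];cv2.imwrite("pics/w6.png",im);np.savez("P6.npz",R=P[1],p=P[2])
q=P[0]['camera_matrix']@((np.array([.470,.388,.189])-P[2])@P[1]);u,v=(q/q[2])[:2].astype(int);print(u,v)
g=im.max(2);x0,y0=u-40,v-40
for lo,hi in((38,75),(44,80)):
    m=((g>lo)&(g<hi)).astype('u1')[y0:y0+75,x0:x0+80];m=cv2.morphologyEx(m,cv2.MORPH_OPEN,np.ones((5,5)))
    ct=max(cv2.findContours(m,0,1)[0],key=cv2.contourArea);r=cv2.minAreaRect(ct);b=cv2.boxPoints(r)+[x0,y0];w=cast(P,b,.189)
    print(r,cv2.contourArea(ct),w.mean(0),np.arctan2(*(w[1]-w[0])[[1,0]])%(np.pi/2),[np.linalg.norm(w[i]-w[i-1]) for i in range(2)])
for r in range(y0,y0+76,4):print(r,''.join('%4d'%t for t in g[r,x0:x0+80:4]))
E
```

```text
time: 9.22
tool_pos: [0.4556, 0.3107, 0.2366]
tool_rot: [-3.138, 0.002, 1.594]
contact_force: [1.3, -0.7, -0.1]
opening: 0.0505
grip_force: 0.0
time: 9.63
tool_pos: [0.4693, 0.367, 0.2227]
tool_rot: [-3.139, 0.002, 1.596]
contact_force: [-0.3, -0.2, -0.5]
opening: 0.0503
grip_force: 0.0
[0.46928197 0.36695603 0.22271798] [-3.13930532e+00  1.73129215e-03  1.59588545e+00] [-0.015 -0.029 -0.005 -0.001  0.002 -0.001]
317 232
((38.5, 30.5), (17.0, 23.0), 90.0) 319.5 [0.46837193 0.3943654  0.189     ] 0.025202313976510262 [np.float64(0.01108215826441205), np.float64(0.014478154261671698)]
((40.0, 31.0), (16.0, 20.0), 90.0) 260.0 [0.46933137 0.39406821 0.189     ] 0.025212173499599977 [np.float64(0.010438922856074204), np.float64(0.012600478061982251)]
192  136 148 138 135 130  28  57  28 140 133  89  58  58  56  59 213 208 222 225 224
196  126 141 137 134 130  27  29  30 135 118  92 154 154 139 109 166 209 226 222 220
200  130 139 135 135 129  98 105 101 136 130  90  28  28  57 119  89 115 195 216 220
204  133 148 136 124  98  72  26  26  25  22  23  21  25  27 118 139 127 140 136 132
208 
[... 570 characters left out ...]
 125 138 219 221 138
236  127 132 136 128 128  57  27  27  27  23  25  25  25  21 125 125 134 226 216 137
240  112 137 137 127 129 100  28  27  26  27  28  25  23  25 124 125 141 222 222 133
244  116 142 137 127 128 130  25  25  25  26  25  23  79 129 123 125 140 137 133 138
248  120 133 136 127 128  25  28  30  25  27  26  27 114 129 124 124 132 132 136 135
252  115 145 136 126  58  25  27  25  25  26  28  27  26 129 124 127 137 225 219 137
256  107 140 136 126  27  24  26  56  88  33  24  27  26 118 124 157 222 217 214 138
260  105 135 135 126  28  46  99 107 105  93  27  28  29 117 124 131 218 220 228 218
264  105 137 133 128 101 105 110 105  99 100  54  28  27 126 125 134 222 225 221 233
```

The whisk's cap appears at about pixel (315,232), its top partly shadowed, and this matches the predicted (0.470,0.388) to within 2 mm. Grasping now.

```bash
python3 -m jog '[[[0.1,0.012,0,0,-0.03],[0.1,0.021,0,0.01,-0.03],[0.1,0.021,0,0.035,-0.03],[0.1,0.021,0,0.06,-0.03],[0.1,0.021,0,0.069,-0.03]]]'
python3 -m jog '[[[0.1,0,0,0,0],[-1,0,0,0,0],[-1,0,0,0,0],[-1,0,0,0,0],[-1,0,0,0,0]]]' 40
python3 -m jog '[[[-1,0,0,0,0],[-1,0,0,0,0]]]'
```

```text
time: 10.1
tool_pos: [0.4677, 0.3882, 0.1513]
tool_rot: [-3.137, 0.003, 1.626]
contact_force: [-1.2, -0.4, -1.2]
opening: 0.0505
grip_force: 0.0
time: 10.52
tool_pos: [0.47, 0.3891, 0.1565]
tool_rot: [3.139, -0.001, 1.626]
contact_force: [-0.4, 0.1, 0.8]
opening: 0.0284
grip_force: 0.1
time: 10.68
tool_pos: [0.4695, 0.389, 0.1561]
tool_rot: [3.141, -0.001, 1.626]
contact_force: [-1.6, -0.1, 4.4]
opening: 0.0218
grip_force: 39.3
```

```bash
python3 -m jog '[[[-1,0,0,-0.025,0],[-1,0,0,-0.06,0],[-1,0,0,-0.1,0],[-1,0,-0.03,-0.105,0],[-1,0,-0.06,-0.105,0]]]'
python3 -m jog '[[[-1,-0.03,-0.012,0,0],[-1,-0.07,-0.014,0,0],[-1,-0.11,-0.016,0,0],[-1,-0.15,-0.018,0,0],[-1,-0.19,-0.02,0,0]]]'
python3 -m jog '[[[-1,-0.04,0,0,0],[-1,-0.07,-0.002,0,0],[-1,-0.09,-0.004,0,0],[-1,-0.09,-0.004,0,0],[-1,-0.09,-0.004,0,0]]]'
python3 -m jog '[[[-1,0,0,0,0],[-1,0,0,0,0]]]'
python3 - <<'E'
from h import *
s=robot.observe();print(s['tool_pos'],s['tool_rot']);P=pose("wrist");im=robot.read_camera("wrist")[...,::-1];cv2.imwrite("pics/w7.png",im);np.savez("P7.npz",R=P[1],p=P[2])
q=P[0]['camera_matrix']@((np.array([.489,.1074,.09])-P[2])@P[1]);u,v=(q/q[2])[:2].astype(int);print(u,v)
g=im.max(2);x0,y0=u-30,v-26
print(x0,y0)
for r in range(y0,y0+52,2):print(r,''.join('%4d'%t for t in g[r,x0:x0+60:2]))
E
```

```text
time: 11.1
tool_pos: [0.4112, 0.3861, 0.2632]
tool_rot: [3.135, -0.004, 1.624]
contact_force: [-1.2, 0.9, -2.0]
opening: 0.0218
grip_force: 39.9
time: 11.52
tool_pos: [0.3993, 0.1931, 0.2601]
tool_rot: [3.141, 0.0, 1.627]
contact_force: [0.7, 0.4, -1.4]
opening: 0.0221
grip_force: 39.9
time: 11.93
tool_pos: [0.401, 0.1039, 0.2603]
tool_rot: [3.141, -0.0, 1.623]
contact_force: [0.6, 0.7, -1.5]
opening: 0.0218
grip_force: 39.9
time: 12.1
tool_pos: [0.4009, 0.1054, 0.2601]
tool_rot: [3.142, -0.0, 1.627]
contact_force: [-0.9, 0.4, -1.2]
opening: 0.0218
grip_force: 39.9
[0.40091221 0.10544005 0.26006227] [ 3.14158053e+00 -2.06483511e-04  1.62696372e+00]
399 220
369 194
194  160 165 206 154 122 123 125 127 129 169 210 226 227 228 227 226 224 206 167 135 195 178 170 167 223 223 223 223 223 223
196  171 209 157 119 123 124 126 173 228 227 220 218 211 159 152 140 218 220 223 223 154 203 171 167 205 223 224 223 223 223
198  207 134 118 121 122 153 228 226 219 148 116 108 157 168 165 146 133 120 180 218 222 217 200 168 176 223 223 222 223 223
200  115 108 109 117 167 227 220 146 112 165 216 230
[... 2122 characters left out ...]
120 119 112 110 159 214 216 221 223 216 215 225 220 222 222 222 222 220 216
236  105 113 117 133 130 120 129 132 133 226 227 211 170 168 195 223 228 225 224 218 214 224 219 222 223 222 222 221 222 209
238  104 104 105 113 133 133 113 128 131 224 227 224 226 224 225 227 225 219 217 214 223 219 223 222 222 222 221 221 221 199
240  135 118 103 104 114 133 136 132 125 218 220 218 218 217 219 219 217 216 226 220 221 222 222 222 222 222 221 221 220 212
242  134 134 196 211 185 148 125 133 225 227 221 209 206 217 225 228 224 218 219 222 223 222 222 222 222 222 221 221 218 210
244  135 134 196 223 222 222 222 210 210 192 216 218 220 218 216 215 220 222 222 223 223 222 222 222 222 221 221 221 218 213
```

Run:
```python
import cv2
im=cv2.imread("pics/w7.png");cv2.imwrite("pics/c7.png",cv2.resize(im[180:300,270:430],None,fx=5,fy=5,interpolation=2))
```

```text
(no output)
```

View pics/c7.png

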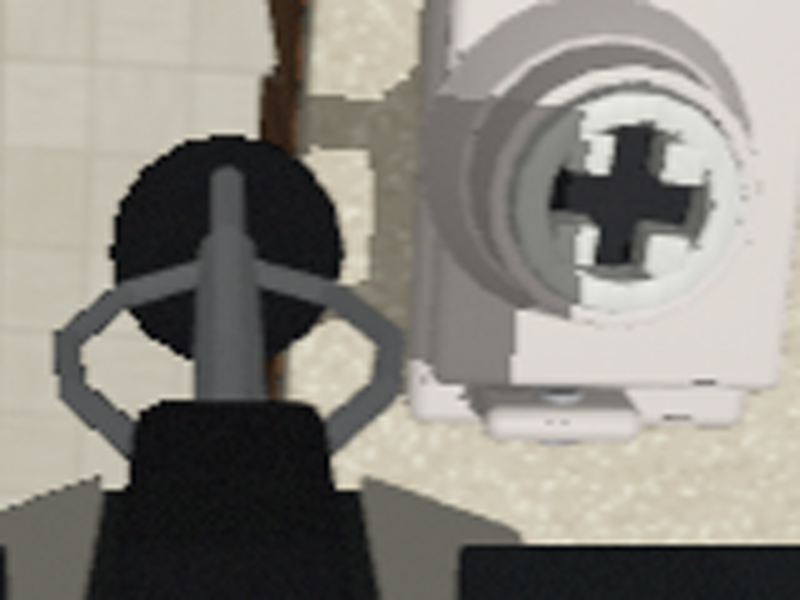

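The crop shows the whisk collar centred at (227,249), i.e. pixel (315.5,229.8), and the cross centred at (627,201), i.e. pixel (395.5,220.3). The cross is tilted slightly clockwise in the image. I'll use the fourfold moment of the slot mask for its angle.

Run:
```python
from h import *
def slot(f,pf,c,w,t):
    z=np.load(pf);P=(robot.camera_model("wrist"),z['R'],z['p']);g=cv2.imread(f).max(2)
    S=6;x0,y0=c[0]-w,c[1]-w
    big=cv2.resize(g[y0:y0+2*w,x0:x0+2*w],None,fx=S,fy=S,interpolation=cv2.INTER_LINEAR)
    n,l,st,ce=cv2.connectedComponentsWithStats((big<t).astype('u1'));i=l[w*S,w*S]
    v,u=np.nonzero(l==i);W=cast(P,np.c_[(u+.5)/S-.5+x0,(v+.5)/S-.5+y0],.09)[:,:2];m=W.mean(0);d=(W-m)@[1,1j]
    print(f,t,m.round(4),"angle",(np.angle((d**4).sum())/4).round(3),"n",len(d),"mm ext",np.ptp(W,0).round(4))
for t in(60,80,105): slot("pics/w7.png","P7.npz",(395,219),20,t)
for t in(60,80,100): slot("pics/w5.png","P5.npz",(356,273),14,t)
for t in(60,80,100): slot("pics/w1.png","P1.npz",(370,208),17,t)
z=np.load("P7.npz");P=(robot.camera_model("wrist"),z['R'],z['p'])
print("collar",cast(P,[(315.5,229.8)],.150),"slot",cast(P,[(395.5,220.3)],.09))
```

```text
pics/w7.png 60 [0.4831 0.1086] angle -0.063 n 11865 mm ext [0.0292 0.0293]
pics/w7.png 80 [0.4833 0.1086] angle -0.061 n 13553 mm ext [0.0302 0.0302]
pics/w7.png 105 [0.4841 0.1084] angle -0.071 n 16757 mm ext [0.0334 0.0314]
pics/w5.png 60 [0.4842 0.1096] angle -0.052 n 4485 mm ext [0.029  0.0258]
pics/w5.png 80 [0.4845 0.1096] angle -0.047 n 5365 mm ext [0.0301 0.0274]
pics/w5.png 100 [0.4847 0.1094] angle -0.053 n 6151 mm ext [0.0309 0.0285]
pics/w1.png 60 [0.4816 0.1083] angle -0.064 n 12288 mm ext [0.0292 0.0291]
pics/w1.png 80 [0.4817 0.1082] angle -0.065 n 13561 mm ext [0.0298 0.0298]
pics/w1.png 100 [0.4815 0.1079] angle -0.058 n 15216 mm ext [0.0306 0.0313]
collar [[0.40050202 0.10799423 0.15      ]] slot [[0.48505252 0.1072408  0.09      ]]
```

```bash
python3 -m jog '[[[-1,-0.002,0.03,0,0.06],[-1,-0.004,0.06,0,0.116],[-1,-0.0055,0.0844,0,0.116],[-1,-0.0055,0.0844,0,0.116],[-1,-0.0055,0.0844,0,0.116]]]'
python3 -m jog '[[[-1,0,0,0.01,0],[-1,0,0,0.02,0],[-1,0,0,0.032,0],[-1,0,0,0.032,0]]]'
python3 -m jog '[[[-1,0,0,0.002,0],[-1,0,0,0.004,0],[-1,0,0,0.006,0],[-1,0,0,0.006,0]]]'
python3 - <<'E'
from h import *
cv2.imwrite("pics/w8.png",robot.read_camera("wrist")[...,::-1])
E
```

```text
time: 12.57
tool_pos: [0.4858, 0.1046, 0.2591]
tool_rot: [-3.14, 0.0, 1.511]
contact_force: [-0.6, -0.3, -1.5]
opening: 0.0218
grip_force: 39.9
time: 12.9
tool_pos: [0.4833, 0.1043, 0.2262]
tool_rot: [-3.137, 0.001, 1.511]
contact_force: [-0.8, -0.4, -1.4]
opening: 0.0217
grip_force: 39.9
time: 13.23
tool_pos: [0.4854, 0.1038, 0.2222]
tool_rot: [3.141, 0.0, 1.51]
contact_force: [-0.1, -0.4, -1.4]
opening: 0.022
grip_force: 39.9
```

```bash
python3 -m jog '[[[-1,0,0,0.001,0],[-1,0,0,0.002,0],[-1,0,0,0.003,0],[-1,0,0,0.003,0]]]' | egrep 'pos|contact'
python3 -m jog '[[[-1,0,0,0.001,0],[-1,0,0,0.002,0],[-1,0,0,0.003,0],[-1,0,0,0.003,0]]]'| egrep 'pos|contact'
```

```text
tool_pos: [0.4854, 0.1037, 0.2189]
contact_force: [-0.8, -0.3, -0.5]
tool_pos: [0.4854, 0.1037, 0.2158]
contact_force: [-0.7, 0.4, -1.4]
```

The foot is about 8 mm inside the slot with no contact force. Going on to the plunger.

```bash
for i in 1; do python3 -m jog '[[[-1,0,0,0.001,0],[-1,0,0,0.002,0],[-1,0,0,0.003,0],[-1,0,0,0.003,0]]]' | egrep 'pos|contact|grip'
python3 -m jog '[[[-1,0,0,0.001,0],[-1,0,0,0.002,0],[-1,0,0,0.003,0],[-1,0,0,0.003,0]]]'| egrep 'pos|contact|grip'
python3 -m jog '[[[-1,0,0,0.001,0],[-1,0,0,0.002,0],[-1,0,0,0.002,0]]]'| egrep 'pos|contact|grip'; done
```

```text
tool_pos: [0.4854, 0.1037, 0.2129]
contact_force: [-1.0, -0.2, -1.9]
grip_force: 39.9
tool_pos: [0.4857, 0.1037, 0.2105]
contact_force: [-0.7, -1.1, 4.3]
grip_force: 40.0
tool_pos: [0.4857, 0.1037, 0.2084]
contact_force: [-0.6, 0.3, 6.7]
grip_force: 40.0
```

```bash
python3 -m jog '[[[-1,0,0,0.001,0],[-1,0,0,0.002,0],[-1,0,0,0.002,0]]]'| egrep 'pos|contact|grip'
python3 -m jog '[[[-1,0,0,0.001,0],[-1,0,0,0.001,0],[-1,0,0,0.001,0]]]'| egrep 'pos|contact|grip'
python3 -m jog '[[[-1,0,0,0.001,0],[-1,0,0,0.001,0],[-1,0,0,0.001,0]]]'| egrep 'pos|contact|grip'
```

```text
tool_pos: [0.4858, 0.1037, 0.2066]
contact_force: [-1.2, -0.8, 7.0]
grip_force: 40.0
tool_pos: [0.4859, 0.1038, 0.2061]
contact_force: [-1.3, 0.6, 8.9]
grip_force: 40.0
tool_pos: [0.486, 0.1038, 0.206]
contact_force: [-3.5, -0.2, 14.6]
grip_force: 40.0
```

The force is climbing steeply at z = 0.206, so the collar is seated flush. I'll add a small preload, check it holds, and hand in.

```bash
python3 -m jog '[[[-1,0,0,0.0005,0],[-1,0,0,0.0005,0],[-1,0,0,0.0005,0],[-1,0,0,0.0005,0],[-1,0,0,0.0005,0]]]'
python3 -m jog '[[[-1,0,0,0,0],[-1,0,0,0,0],[-1,0,0,0,0],[-1,0,0,0,0],[-1,0,0,0,0]]]'
python3 -c "
from cell import robot
s=robot.observe();print(s['contact_force'],s['tool_pos'],s['opening'],s['torque'])
if s['contact_force'][2]>10: print(robot.hand_in())"
```

```text
time: 16.03
tool_pos: [0.4861, 0.1039, 0.2059]
tool_rot: [3.138, -0.0, 1.51]
contact_force: [-4.6, -0.4, 19.0]
opening: 0.0216
grip_force: 40.1
time: 16.45
tool_pos: [0.4861, 0.1038, 0.2059]
tool_rot: [3.138, -0.0, 1.51]
contact_force: [-4.2, -1.2, 18.1]
opening: 0.0217
grip_force: 40.1
[-4.20951693 -1.22290668 18.0991175 ] [0.48608859 0.10380538 0.20594833] 0.02174437351685319 [-0.04285222  1.0320715   0.02249229]
the job is handed in; nothing more can be done
None
```

The job is handed in at about 16.5 s: the knob was last measured within 0.02 rad of level, before the whisk went in, and the whisk is gripped at 40 N and pressed home at about 18 N; early on, a mistyped move pressed the closed fingertips against the knob's pillar at about 24 N, and I backed off.

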